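# Turn the pearl dish under the vanity light

### The arm

A 6-joint arm with a two-finger parallel gripper is mounted at the origin on the work surface. World frame = base frame: x ahead of the robot, y to its left, z up, the work surface at z = 0. Lengths are in m, angles in degrees, forces in N, time in s.
With the tool pointing down it reaches from about 0.25 to 0.725 m from the base axis. Payload 9.7 kg.
Tool frame: the origin (TCP) lies at the very end of the fingers, on their centre line; the grasp point (between the pads) lies 19 mm behind it (bot.grip_point_offset is the distance from the TCP to the grasp point, in m); y points along the fingers, x is the direction in which the jaws open and shut, and the axes are right-handed (so a half turn about y gives the same grasp; the last joint's range is limited). The gripper opens to 85 mm and grips with 20 to 120 N. Pads are 22 mm wide; open, the fingers measure 114 mm over their backs; the gripper's body (76 mm by 85 mm) begins 54 mm behind the grasp point. The pads swing forward as they close: fully open they stand 13 mm farther back than shut.
Start: joints at [-68.01, 4.979, 10.078, 95.1, 0, 90], TCP at [0.206, -0.51, 0.231] pointing down, gripper open.
Joint ranges: [-179.16, 179.16], [-48.56, 103.87], [-65.8, 70.77], [-126.05, 130.52], [-82.76, 87.17], [-180, 180]. Speed limits (degrees/s): [127.2, 127.2, 147.25, 180, 180, 180].

### API

Orientations are given as [roll, pitch, yaw] about the fixed x, y, z axes, in that order (R = Rz(yaw) Ry(pitch) Rx(roll)).
In Python, from workcell import bot gives the robot as it stands.
- The arm moves only by the shell command python3 -m inch 'ROWS' [FORCE]. ROWS is JSON, a list of rows, each a list of 3 entries, a list of its own where there are three numbers: the shift along the tool's x, y, z in mm, then the turn, a rotation vector about the tool's x, y, z in rad, then the finger opening in mm, from 0 to 85.4. In form: [[[x, y, z], [ax, ay, az], grip], ...]. A call has 1 to 20 rows; each row is the pose to reach, as a shift and turn from the pose measured when the call began, along the tool's axes at that moment; what a row does not reach only later rows make up. A row lasts 1/10 s, in which the tool goes at most 50 mm and 8.59 degrees, less where a joint would pass 70% of its speed; a pose out of reach is approached as far as the arm can. A call with a gripper value outside its range is refused whole. The fingers move at their own pace and stop on an object; FORCE is the grip in N (left out, the last holds). Time passes only in rows, so rows that repeat a pose let the fingers close. It gives the time, the measured TCP pose, the force and the opening at its end, in the units of the state.
- bot.get_obs(): the state, without advancing time (a new reading comes with each control period).
- bot.camera(name): name is "scene" or "top" or "wrist"; returns a dict with "frame" (480x640x3 uint8, red, green, blue), "mtx" (3x3 intrinsics, pixels), "k1" (the pictures are not rectified: a ray, as slopes to the right and down, at radius r is drawn at 1 + k1 r^2 times it, then the intrinsics apply), "origin" and "orientation" of the camera in the world. Camera axes: x right, y down, z forward; pixel columns grow to the right and rows downward; lengths in m; the calibration is good to about 2 mm. A picture is of the moment at which its call begins. There is no depth.
- bot.job_done(): hands the job in, once; it reports no verdict.
Trained networks look in a picture, given as the dict that the camera call returned (one of the last four; its "shot" number tells which), for a name from the list of things; names that differ only in an ending like _2 or _b are one class to them, and where a whole thing is asked for, a point or a joint stands for the part that bears it (a point fixed in the world has none). Each returns a list of dicts, best first, with "confidence" (0 to 1); they miss things now and then, are a little off and sometimes report something else, mostly with a low value. They report only what shows in the picture. A call takes as long as a camera call. They do not tell look-alikes from the thing itself.
- bot.search_frame(picture, name): "box" ([left, top, right, bottom] in pixels, round what is visible of it).
- bot.cut_out(picture, name): "region" (480x640 bool, what is visible of it) and "box" ([left, top, right, bottom] in pixels, round what is visible of it).
The state is a dict: "time": time; "q": joint angles; "qd": joint speeds; "joint_efforts": joint torques, N m; "ee_pos": TCP position; "tcp_rot": TCP orientation; "wrist_force": force on the tool from outside, world axes, zero at the start; "torque": the same for the moment, N m; "opening": finger opening in m.
Only numpy, scipy, OpenCV 4.12 (cv2) and the standard library are available. Lean on these libraries where they do the work, as an engineer would, in place of code of your own. Each camera call takes 0.05 s, during which the arm holds its last target. There are 200 camera calls.

### The job

First set the light for looking at the pearl: slide the black dimmer grip along its track until it is level with the brass marker, and leave it there. Then lift the pink scalloped dish by its arched handle, about 10 cm straight up off its wooden stand, and give it a quarter turn so that its turquoise lug, which now faces the robot, points to the side of the vanity (left or right) where the round table mirror stands. Keep the dish level and the loose pearl in the middle throughout, inside the thin gold ring, without touching the pearl or shifting the other things, and finish still holding the dish steady in the air over its stand.

Things in the scene. Friction and masses are not known exactly. Their poses are not given: they have to be found in the camera images.
- dimmer (a joint): travel of the dimmer grip along its track in m, 0 to 0.12, growing along the +y axis of dimmer_base. It moves against about 1.5 N of friction and stays where it is left.
- dimmer_top (a point): centre of the top face of the black dimmer grip, 54 mm above the table. The grip is a block 28 mm (x, across the track) by 20 mm (y, along the track) by 40 mm high; axes as dimmer_base.
- dimmer_base: fixed aluminium dimmer track, 40 mm (x) by 170 mm (y, the sliding direction) by 14 mm high; origin at the centre of its underside, on the table. The grip's centre lies at y = travel - 60 mm.
- marker: small fixed brass marker, 18 mm high, 22 mm long, 8 mm wide, standing on the table beside the track on the track's +x side, its point towards the track; origin on the table at its near end, 23 mm from the track's centre line. Axes as dimmer_base: the grip is set when its centre has the marker's y along the track.
- stand: fixed dark wooden disc 100 mm across and 12 mm high under the dish; origin at the centre of its underside, z up. At the start the dish stands on its centre with the same yaw; its -x axis points roughly towards the robot.
- dish: loose pink resin dish with 12 scallops, 142 mm across and 22 mm high, about 0.2 kg, with a shallow conical hollow (8 degree slope) and an arched handle above it; origin at the centre of its underside, z up. The handle's legs are 4 mm in radius, 58 mm to either side (+y and -y) of the centre, rising to 90 mm. The turquoise lug lies to -x.
- dish_grip (a point): centre of the wooden grip bar at the top of the dish's arched handle, 90 mm above the dish's underside and above its centre, so 102 mm above the table at the start. The bar is 14 mm thick (dish x), 60 mm long (dish y) and 18 mm high, with clear space below it; axes as dish.
- dish_well (a point): bottom of the hollow, at the dish's centre, 10 mm above its underside. A thin gold ring, 21 mm in radius, is drawn around it. Axes as dish.
- dish_lug (a point): centre of the round turquoise lug on the dish's edge, 24 mm across, 75 mm from the dish's centre along the dish's -x axis.
- pearl_center (a point): centre of the loose white pearl, a ball 24 mm across of about 18 g that rests in the bottom of the dish.
- mirror: fixed round table mirror, 180 mm across on a brass yoke with a black knob, 230 mm high, mirrored on both faces, at the left end (y about +0.48 m) or right end (y about -0.48 m) of the vanity; origin at the centre of its underside.
- atomizer: loose glass atomizer 72 mm across, 100 mm high, with a dark bulb at its side 62 mm off to +y; origin under its centre. To be left alone.
- tube_a: loose clear sample tube, 22 mm across, 70 mm high, red cap, standing; origin under its centre. To be left alone.
- tube_b: loose clear sample tube, 22 mm across, 70 mm high, blue cap, standing; origin under its centre. To be left alone.
- comb: loose wooden comb 170 mm (y) by 36 mm, 6 mm high, lying flat; origin under its centre. To be left alone.
- cream_jar: loose white jar 60 mm across, 45 mm high; origin under its centre. To be left alone.
Not all that is in view belongs to the job. Several things have the shape of the dimmer_base; the one meant has the colours described above.

How it is judged:
By the outcome, as a careful person would: the job done as asked, in the order asked, and still so for the second after the job is handed in, while the arm keeps its last pose, push and grip.
It also fails if it takes over 58 s, if anything falls off the work surface, if the arm or the gripper's body presses on something with over 40 N, if the wrist force passes 120 N, or if a joint passes its speed limit or range.

## Working session

There is one attempt and no reset: what is moved stays moved. The work goes in short steps, Python scripts to look and compute and a shell command to move; the robot and the scene stay as the last step left them, time stands still between calls to the robot, and variables do not carry over. Pictures are saved under pics/ and viewed, about 8 in all and at most 12, crops included, and the job is handed in when it is done.

```bash
ls; mkdir -p pics; cat > h.py <<'E'
import numpy as np, cv2
from scipy.spatial.transform import Rotation as R
from workcell import bot
def rot(o):
    o=np.array(o,float)
    return o if o.shape==(3,3) else R.from_euler('xyz',o,degrees=True).as_matrix()
def ray(c,uv):
    K=np.array(c['mtx']);d=np.array([(uv[0]-K[0,2])/K[0,0],(uv[1]-K[1,2])/K[1,1]])
    s=d.copy()
    for _ in range(30): s=d/(1+c['k1']*(s@s))
    v=rot(c['orientation'])@np.array([*s,1]);return np.array(c['origin']),v/np.linalg.norm(v)
def onz(c,uv,z):
    o,v=ray(c,uv);return o+v*(z-o[2])/v[2]
def proj(c,P):
    p=rot(c['orientation']).T@(np.array(P)-np.array(c['origin']));s=p[:2]/p[2];s=s*(1+c['k1']*(s@s))
    K=np.array(c['mtx']);return np.array([K[0,0]*s[0]+K[0,2],K[1,1]*s[1]+K[1,2]])
def tri(rs):
    A=sum(np.eye(3)-np.outer(v,v) for o,v in rs);b=sum((np.eye(3)-np.outer(v,v))@o for o,v in rs)
    p=np.linalg.solve(A,b);return p,[np.linalg.norm((np.eye(3)-np.outer(v,v))@(p-o)) for o,v in rs]
def save(n,im): cv2.imwrite('pics/'+n,im[:,:,::-1])
E
python3 - <<'E'
from h import *
for n in('top','scene'):
    c=bot.camera(n);save(n+'1.png',c['frame'])
    print(n,c['origin'],c['orientation'],c['mtx'],c['k1'])
    for t in('dimmer_top','dimmer_base','marker','stand','dish','dish_grip','dish_lug','pearl_center','mirror','atomizer','tube_a','comb','cream_jar'):
        try:
            print(t,[(np.round(d['box']).tolist(),round(d['confidence'],2)) for d in bot.search_frame(c,t)])
        except Exception as e: print(t,e)
print(bot.get_obs())
E
```

```text
pics
top [ 0.4185952  -0.01585684  1.36413577] [-173.68529008    1.31356454  -91.65053485] [[476.15549179   0.         318.32095953]
 [  0.         476.15549179 240.18064807]
 [  0.           0.           1.        ]] 0.0005708548268969903
dimmer_top [([349.0, 328.0, 356.0, 336.0], 0.51), ([284.0, 272.0, 296.0, 283.0], 0.5)]
dimmer_base [([244.0, 260.0, 304.0, 289.0], 0.79), ([298.0, 300.0, 360.0, 341.0], 0.64), ([359.0, 226.0, 414.0, 285.0], 0.38)]
marker [([241.0, 260.0, 303.0, 288.0], 0.42)]
stand [([285.0, 271.0, 296.0, 284.0], 0.65)]
dish [([362.0, 230.0, 408.0, 286.0], 0.93), ([240.0, 194.0, 250.0, 203.0], 0.64)]
dish_grip [([362.0, 227.0, 412.0, 284.0], 0.87)]
dish_lug [([363.0, 232.0, 415.0, 286.0], 0.58)]
pearl_center []
mirror [([462.0, 219.0, 554.0, 258.0], 0.93)]
atomizer [([364.0, 181.0, 409.0, 203.0], 0.79)]
tube_a [([243.0, 190.0, 252.0, 206.0], 0.59), ([266.0, 182.0, 272.0, 193.0], 0.5)]
comb [([302.0, 180.0, 358.0, 193.0], 0.63)]
cream_jar [([203.0, 199.0, 226.0, 215.0], 0.88)]
scene [1.26973009 0.56544259 0.80741211] [-127.8250109    -1.05783169  128.86889131] [[520
[... 865 characters left out ...]
eam_jar [([377.0, 346.0, 415.0, 386.0], 0.68)]
{'time': 1.4, 'q': array([-6.80089645e+01,  4.97859571e+00,  1.00775030e+01,  9.50991596e+01,
        1.31630748e-04,  8.99993338e+01]), 'qd': array([ 0.06146383, -0.01254435,  0.05008417, -0.13962535,  0.02249969,
       -0.03561417]), 'joint_efforts': array([-3.94400502e-05, -5.20096457e+01,  4.64858472e+01,  1.64568868e-03,
       -5.07611003e-05,  8.05940573e-06]), 'ee_pos': array([ 0.20595238, -0.50997798,  0.23128069]), 'tcp_rot': array([-8.99998684e+01,  2.52325167e-04, -6.80082984e+01]), 'wrist_force': array([-0.19951666,  0.89250816,  0.76544614]), 'torque': array([-0.02497432,  0.03094661,  0.01524795]), 'opening': 0.08555849375290644}
```

```bash
python3 - <<'E'
import cv2
t=cv2.imread('pics/top1.png')[170:350,220:420];s=cv2.imread('pics/scene1.png')[170:320,230:430]
cv2.imwrite('pics/tc.png',cv2.resize(t,(666,600),interpolation=cv2.INTER_CUBIC))
cv2.imwrite('pics/sc.png',cv2.resize(s,(800,600),interpolation=cv2.INTER_CUBIC))
E
```

```text
(no output)
```

View pics/tc.png

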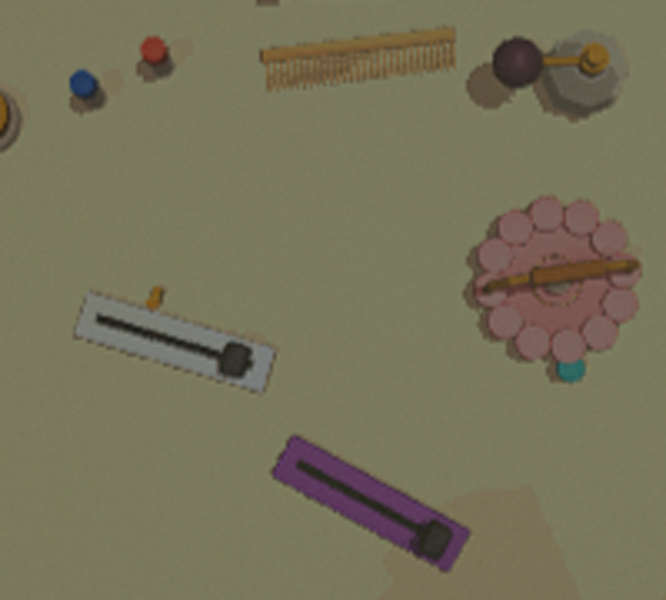

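View pics/sc.png

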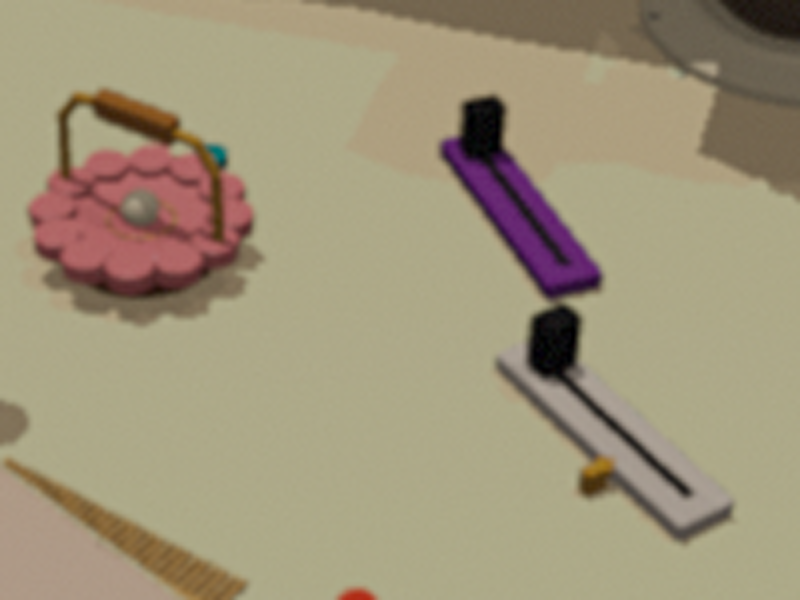

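View pics/top1.png

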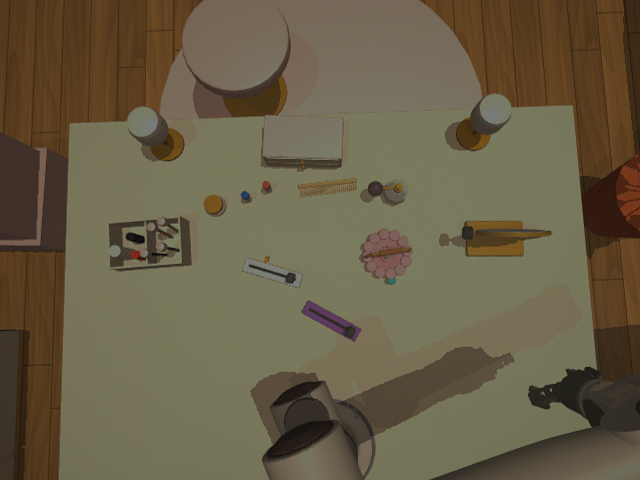

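Top view: the aluminium track with black grip is at px (272,272), grip (291,277), brass marker (267,259). The purple look-alike at (331,320) has no marker and the wrong colour. So the aluminium one is meant, as the enlarged crop confirms. The mirror is at the right end (508,238), so the lug must point to -y, which is a turn of +90° about z.

```bash
python3 - <<'E'
from h import *
T=bot.camera('top');S=bot.camera('scene')
t=lambda u,v:(220+u/3.33-.35,170+v/3.333-.35); s=lambda u,v:(230+u/4-.4,170+v/4-.4)
for n,a,b in(('grip_top',t(237,355),s(556,315)),('bar',t(573,272),s(137,114)),('barL',t(532,279),s(176,127)),('barR',t(613,265),s(98,101)),
 ('pearl',t(557,285),s(141,207)),('marker',t(156,297),s(597,475)),('lug',t(571,370),s(217,157))):
    p,e=tri([ray(T,a),ray(S,b)]);print(n,p.round(4),np.round(e,4))
tr=[onz(T,t(*c),.014)for c in((92,290),(276,347),(265,392),(74,337))];print('track',np.round(tr,4),np.mean(tr,0))
d=tr[0]-tr[1];print('axis yaw of +y',np.degrees(np.arctan2(d[1],d[0])))
w=bot.camera('wrist');print(w['origin'],w['orientation'],w['mtx'],w['k1'])
E
```

```text
grip_top [0.4659 0.0906 0.0546] [0.0025 0.0025]
bar [ 0.5218 -0.1826  0.1031] [0.0024 0.0024]
barL [ 0.5183 -0.1512  0.1053] [0.0005 0.0005]
barR [ 0.5257 -0.2138  0.1015] [0.0038 0.0038]
pearl [ 0.5194 -0.1809  0.032 ] [0.001 0.001]
marker [0.52   0.1611 0.011 ] [0.0009 0.0009]
lug [ 0.4459 -0.187   0.0289] [0.0025 0.0025]
track [[0.528  0.2147 0.014 ]
 [0.4746 0.0583 0.014 ]
 [0.4368 0.0686 0.014 ]
 [0.4882 0.2307 0.014 ]] [0.48188887 0.14306033 0.014     ]
axis yaw of +y 71.16583986642429
[ 0.27028195 -0.48520451  0.37443875] [ 1.64366415e+02 -5.08101805e-02 -6.79468841e+01] [[391.03028539   0.         317.05821876]
 [  0.         391.03028539 243.42317846]
 [  0.           0.           1.        ]] -0.045730213888891716
```

```bash
python3 -m inch '[[[-459,0,466],[0,0.698,0],85],[[-459,40,466],[0,0.698,0],85],[[-459,70,466],[0,0.698,0],85],[[-459,70,466],[0,0.698,0],85],[[-459,70,466],[0,0.698,0],85],[[-459,70,466],[0,0.698,0],85],[[-459,70,466],[0,0.698,0],85],[[-459,70,466],[0,0.698,0],85],[[-459,70,466],[0,0.698,0],85],[[-459,70,466],[0,0.698,0],85],[[-459,70,466],[0,0.698,0],85],[[-459,70,466],[0,0.698,0],85],[[-459,70,466],[0,0.698,0],85],[[-459,70,466],[0,0.698,0],85],[[-459,70,466],[0,0.698,0],85],[[-459,70,466],[0,0.698,0],85],[[-459,70,466],[0,0.698,0],85],[[-459,70,466],[0,0.698,0],85]]'
python3 - <<'E'
from h import *
c=bot.camera('wrist');save('w1.png',c['frame']);o=bot.get_obs();print(o['q'].round(1),o['ee_pos'],o['tcp_rot'],c['origin'],c['orientation'])
import pickle;pickle.dump(c,open('w1.pkl','wb'))
print(proj(c,[.4659,.0906,.054]),proj(c,[.52,.161,.018]))
E
```

```text
time: 3.35
ee_pos: [0.4143, -0.0973, 0.1634]
tcp_rot: [-90.1, 2.1, -104.6]
wrist_force: [-0.5, -0.5, -0.1]
opening: 0.085
[-14.6 -12.9 -14.3  88.6   2.1 179.9] [ 0.41433476 -0.09725723  0.16327906] [ -90.0610011     2.14398158 -104.59296581] [ 0.48017777 -0.12052932  0.30637739] [ 164.33829822    2.10927519 -104.53615   ]
[ 44.35805779 235.23175488] [-27.41218954 180.43598335]
```

View pics/w1.png

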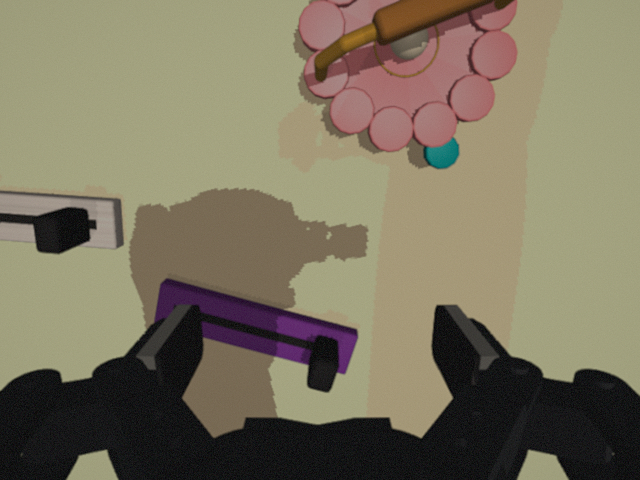

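```bash
cat >> h.py <<'E'
def go(p,yaw):
    o=bot.get_obs();A=rot(o['tcp_rot']);B=R.from_euler('xyz',[-90,0,yaw],degrees=True).as_matrix()
    print('shift',(A.T@(np.array(p)-o['ee_pos'])*1000).round(1),'turn',R.from_matrix(A.T@B).as_rotvec().round(4))
E
python3 -c "
from h import *
go([.455,.085,.15],72);go([.455,.085,.15],-20)"
```

```text
shift [-186.    20.3   -6.5] turn [-0.0576 -3.0816 -0.0034]
shift [-186.    20.3   -6.5] turn [-0.0268 -1.4762 -0.0311]
```

```bash
python3 -m inch '[[[-100,10,-6],[-0.027,-0.8,-0.03],85],[[-186,20,-6],[-0.027,-1.476,-0.031],85],[[-186,20,-6],[-0.027,-1.476,-0.031],85],[[-186,20,-6],[-0.027,-1.476,-0.031],85],[[-186,20,-6],[-0.027,-1.476,-0.031],85],[[-186,20,-6],[-0.027,-1.476,-0.031],85],[[-186,20,-6],[-0.027,-1.476,-0.031],85],[[-186,20,-6],[-0.027,-1.476,-0.031],85],[[-186,20,-6],[-0.027,-1.476,-0.031],85],[[-186,20,-6],[-0.027,-1.476,-0.031],85],[[-186,20,-6],[-0.027,-1.476,-0.031],85],[[-186,20,-6],[-0.027,-1.476,-0.031],85]]'
python3 -c "
from h import *
go([.455,.085,.15],72)"
```

```text
time: 4.6
ee_pos: [0.4555, 0.0849, 0.1503]
tcp_rot: [-90.0, 0.0, -20.2]
wrist_force: [0.1, -1.0, 0.1]
opening: 0.085
shift [-0.5  0.3 -0.1] turn [-2.0000e-04 -1.6096e+00 -1.0000e-04]
```

```bash
python3 -m inch '[[[0,0,0],[0,-1.61,0],85],[[0,0,0],[0,-1.61,0],85],[[0,0,0],[0,-1.61,0],85],[[0,0,0],[0,-1.61,0],85],[[0,0,0],[0,-1.61,0],85],[[0,0,0],[0,-1.61,0],85],[[0,0,0],[0,-1.61,0],85],[[0,0,0],[0,-1.61,0],85],[[0,0,0],[0,-1.61,0],85],[[0,0,0],[0,-1.61,0],85],[[0,0,0],[0,-1.61,0],85],[[0,0,0],[0,-1.61,0],85],[[0,0,0],[0,-1.61,0],85],[[0,0,0],[0,-1.61,0],85]]'
python3 - <<'E'
from h import *
c=bot.camera('wrist');save('w2.png',c['frame']);o=bot.get_obs();print(o['q'].round(1),o['ee_pos'],o['tcp_rot'])
import pickle;pickle.dump(c,open('w2.pkl','wb'))
print(proj(c,[.4659,.0906,.054]),proj(c,[.52,.161,.018]))
E
```

```text
time: 6.0
ee_pos: [0.4555, 0.0849, 0.1504]
tcp_rot: [-90.0, -0.0, 71.8]
wrist_force: [0.8, -0.1, -0.3]
opening: 0.0849
[ 10.5  -7.7 -11.4  86.4   0.   28.7] [0.45553993 0.08487556 0.15035244] [-8.99919575e+01 -3.68917549e-03  7.18645969e+01]
[331.33327749 255.33626281] [440.22027248 278.36318787]
```

View pics/w2.png

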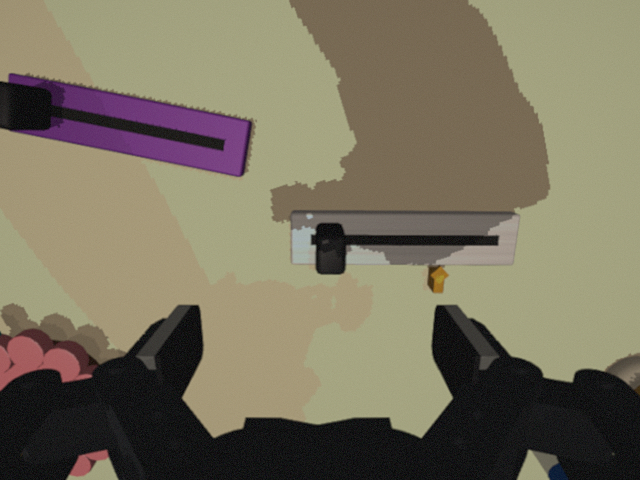

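```bash
python3 - <<'E'
from h import *
import pickle;c=pickle.load(open('w2.pkl','rb'));T=bot.camera('top');S=bot.camera('scene')
im=c['frame'][200:300,280:530]
im=np.clip(im.astype(float)*1.6,0,255).astype(np.uint8)
save('w2c.png',cv2.resize(im,(800,320),interpolation=cv2.INTER_CUBIC))
tr=np.array([onz(c,p,.014)for p in((291,211),(518,213),(514,264),(292,263))]);print(tr.round(4),tr.mean(0))
for a,b in((0,1),(3,2)):
    d=tr[b]-tr[a];print(np.degrees(np.arctan2(d[1],d[0])),np.linalg.norm(d))
E
```

```text
[[0.4371 0.0705 0.014 ]
 [0.49   0.2286 0.014 ]
 [0.5283 0.2186 0.014 ]
 [0.4749 0.0581 0.014 ]] [0.48257048 0.14393326 0.014     ]
71.47826273401118 0.16671953631414282
71.55937493684088 0.16908531857383896
```

View pics/w2c.png

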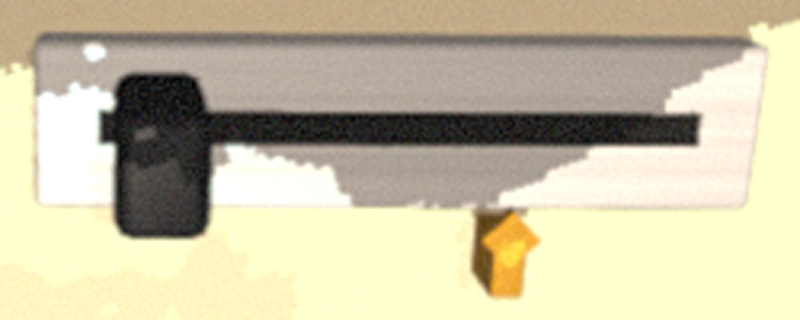

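```bash
python3 - <<'E'
from h import *
import pickle;c=pickle.load(open('w2.pkl','rb'))
f=lambda u,v:(280+(u+.5)/3.2-.5,200+(v+.5)/3.2-.5)
C=np.array([.4826,.1439,0]);y=np.array([np.cos(np.radians(71.5)),np.sin(np.radians(71.5)),0]);x=np.array([y[1],-y[0],0])
def L(n,p): print(n,p.round(4),'x %.1f y %.1f'%((p-C)@x*1e3,(p-C)@y*1e3))
L('tip',onz(c,f(515,212),.018));L('tail',onz(c,f(508,296),.018));L('tail foot',onz(c,f(475,270),.0))
for u,v in((163,196),(163,238),(163,155)):L('grip',onz(c,f(u,v),.054))
L('slot0',onz(c,f(101,128),.014));L('slot1',onz(c,f(698,128),.014))
p,e=tri([ray(bot.camera('top'),(290.8,276.2)),ray(c,f(163,196))]);L('tri',p);print(e)
go([*(C-.06*y)[:2],.12],71.5)
E
```

```text
tip [0.5104 0.1635 0.018 ] x 20.1 y 27.4
tail [0.5305 0.1571 0.018 ] x 41.3 y 27.8
tail foot [0.5301 0.1542 0.    ] x 41.8 y 24.8
grip [0.4693 0.089  0.054 ] x 4.8 y -56.3
grip [0.4779 0.0863 0.054 ] x 13.8 y -56.1
grip [0.4611 0.0916 0.054 ] x -3.8 y -56.4
slot0 [0.4621 0.0776 0.014 ] x 1.6 y -69.3
slot1 [0.5054 0.2102 0.014 ] x 0.6 y 70.1
tri [0.4673 0.0887 0.0592] x 3.0 y -57.2
[np.float64(0.0007083533779374967), np.float64(0.0007083533779374778)]
shift [ 4.5 30.3 -7. ] turn [-0.0002  0.0079  0.    ]
```

```bash
python3 -m inch '[[[8,20,-7],[0,0.0066,0],85],[[8,50,-7],[0,0.0066,0],85],[[8,80,-7],[0,0.0066,0],85],[[8,100,-7],[0,0.0066,0],85],[[8,115,-7],[0,0.0066,0],85],[[8,124,-7],[0,0.0066,0],85],[[8,124,-7],[0,0.0066,0],85],[[8,124,-7],[0,0.0066,0],18],[[8,124,-7],[0,0.0066,0],18],[[8,124,-7],[0,0.0066,0],18],[[8,124,-7],[0,0.0066,0],18],[[8,124,-7],[0,0.0066,0],18],[[8,124,-7],[0,0.0066,0],18],[[8,124,-7],[0,0.0066,0],18],[[8,124,-7],[0,0.0066,0],18],[[8,124,-7],[0,0.0066,0],18]]' 25
python3 -c "
from h import *
o=bot.get_obs();print(o['ee_pos'],o['tcp_rot'],o['opening'],o['wrist_force'],o['torque'])"
```

```text
time: 7.8
ee_pos: [0.4649, 0.0904, 0.0268]
tcp_rot: [-90.0, -0.0, 71.6]
wrist_force: [-0.7, 0.0, 4.8]
opening: 0.0196
[0.46489795 0.09039278 0.02680747] [-9.00271564e+01 -2.35090970e-02  7.15759183e+01] 0.019605320216365213 [-0.7083659   0.03961449  4.83533754] [-0.06443573  0.21581873  0.02999064]
```

```bash
python3 -m inch '[[[3,0,0],[0,0,0],18],[[10,0,0],[0,0,0],18],[[20,0,0],[0,0,0],18],[[30,0,0],[0,0,0],18],[[40,0,0],[0,0,0],18],[[50,0,0],[0,0,0],18],[[60,0,0],[0,0,0],18],[[70,0,0],[0,0,0],18],[[78,0,0],[0,0,0],18],[[82,0,0],[0,0,0],18],[[84,0,0],[0,0,0],18],[[84,0,0],[0,0,0],18],[[84,0,0],[0,0,0],18]]'
python3 - <<'E'
from h import *
o=bot.get_obs();print(o['ee_pos'],o['opening'],o['wrist_force'],o['tcp_rot'])
c=bot.camera('wrist');save('w3.png',c['frame'])
import pickle;pickle.dump(c,open('w3.pkl','wb'))
E
```

```text
time: 9.1
ee_pos: [0.4915, 0.1702, 0.0268]
tcp_rot: [-90.0, -0.1, 71.6]
wrist_force: [0.7, 1.4, 2.4]
opening: 0.0194
[0.49150097 0.17024178 0.0268357 ] 0.019431641077067092 [0.74083609 1.44167394 2.3897379 ] [-9.00225558e+01 -6.41556635e-02  7.15811153e+01]
```

View pics/w3.png

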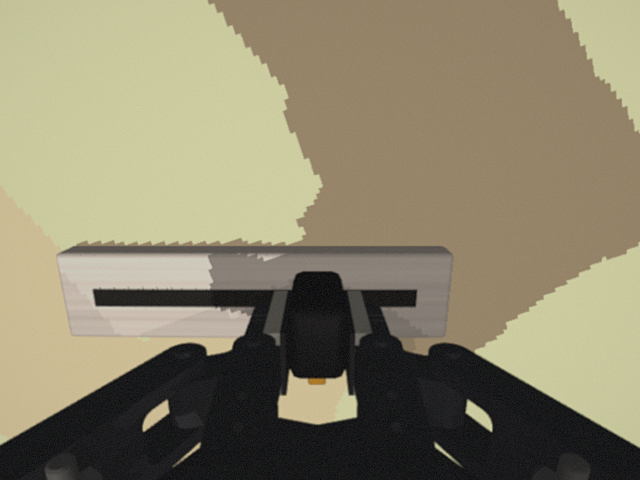

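```bash
python3 -m inch '[[[0,0,0],[0,0,0],30],[[0,0,0],[0,0,0],50],[[0,0,0],[0,0,0],60],[[0,0,0],[0,0,0],60],[[0,-10,0],[0,0,0],60],[[0,-30,0],[0,0,0],60],[[0,-60,0],[0,0,0],60],[[0,-100,0],[0,0,0],60],[[0,-130,0],[0,0,0],60],[[0,-140,0],[0,0,0],60],[[0,-140,0],[0,0,0],60]]'
python3 - <<'E'
from h import *
o=bot.get_obs();print(o['ee_pos'],o['opening'],o['q'].round(1))
c=bot.camera('wrist')
import pickle;pickle.dump(c,open('w4.pkl','wb'))
print(proj(c,[.4915,.1702,.054]))
save('w4.png',cv2.resize(np.clip(c['frame'][190:310,220:440]*1.4,0,255).astype(np.uint8),(770,420),interpolation=cv2.INTER_CUBIC))
E
```

```text
time: 10.25
ee_pos: [0.4921, 0.1703, 0.1688]
tcp_rot: [-90.2, -0.2, 71.6]
wrist_force: [-0.2, -1.3, -0.6]
opening: 0.06
[0.49210913 0.17028999 0.16875313] 0.05998491726671369 [19.1 -0.1 -2.1 87.8  0.  37.5]
[316.92647332 234.63968704]
```

View pics/w4.png

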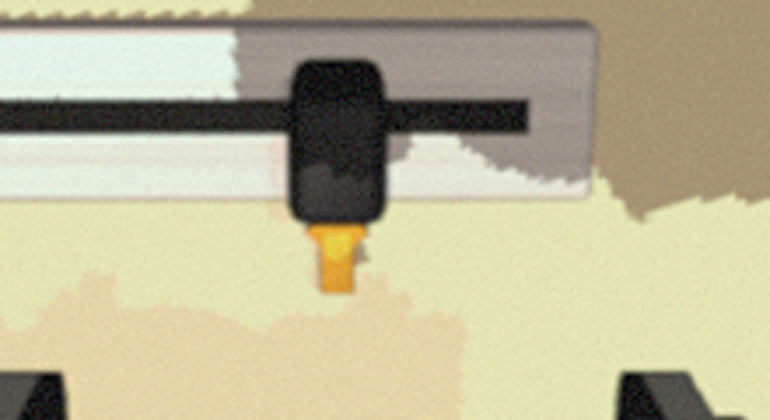

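```bash
python3 -c "
from h import *
go([.521,-.182,.21],6)"
```

```text
shift [-324.6  -43.3 -139.3] turn [1.0000e-04 1.1445e+00 1.8000e-03]
```

```bash
python3 -m inch '[[[-20,-5,-9],[0,0.1,0.002],60],[[-60,-15,-26],[0,0.25,0.002],60],[[-105,-43,-45],[0,0.4,0.002],60],[[-150,-43,-65],[0,0.55,0.002],60],[[-195,-43,-84],[0,0.7,0.002],60],[[-240,-43,-103],[0,0.85,0.002],60],[[-280,-43,-120],[0,1,0.002],60],[[-310,-43,-133],[0,1.1,0.002],60],[[-324,-43,-139],[0,1.145,0.002],60],[[-324,-43,-139],[0,1.145,0.002],60],[[-324,-43,-139],[0,1.145,0.002],60],[[-324,-43,-139],[0,1.145,0.002],60]]'
python3 - <<'E'
from h import *
o=bot.get_obs();print(o['ee_pos'],o['tcp_rot'],o['q'].round(1))
c=bot.camera('wrist');save('w5.png',c['frame'])
import pickle;pickle.dump(c,open('w5.pkl','wb'))
E
```

```text
time: 11.5
ee_pos: [0.5209, -0.18, 0.2093]
tcp_rot: [-90.0, 0.0, 6.1]
wrist_force: [0.6, 0.5, -0.0]
opening: 0.0597
[ 0.52090068 -0.17995949  0.20933581] [-8.99796243e+01  3.67508685e-02  6.12537910e+00] [-19.1   4.8   7.4  92.7   0.   64.8]
```

View pics/w5.png

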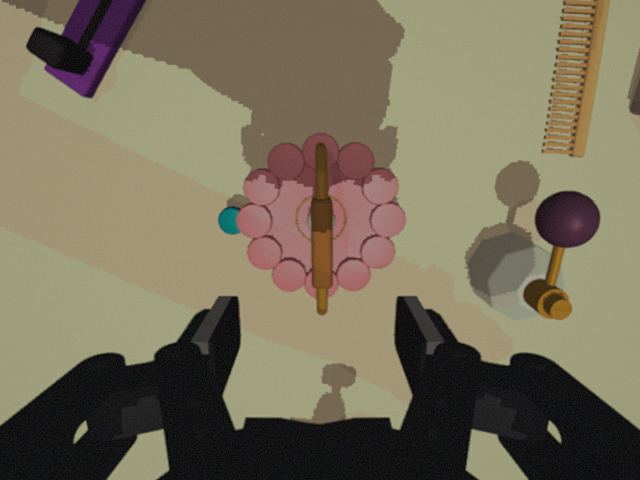

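```bash
python3 - <<'E'
from h import *
import pickle;c=pickle.load(open('w5.pkl','rb'));T=bot.camera('top')
for n,uv,z in(('barfar',(321,198),.111),('barnear',(321.5,288),.111),('legfar',(321,147),.09),('legnear',(322,310),.09),('lug',(232,220),.025),('ring',(321,219),.022)):
    print(n,onz(c,uv,z).round(4))
print(tri([ray(T,(391.7,251.25)),ray(c,(321.3,241))]))
b=(onz(c,(321,198),.111)+onz(c,(321.5,288),.111))/2;print(b)
l=onz(c,(232,220),.025);m=onz(c,(321,219),.022);print('yaw lug',np.degrees(np.arctan2(*(m-l)[1::-1])))
d=onz(c,(321,198),.111)-onz(c,(321.5,288),.111);print('yaw bar',np.degrees(np.arctan2(d[0],-d[1])))
f=bot.cut_out(c,'dish_grip')
go([b[0],b[1],.0835],6.1)
E
```

```text
barfar [ 0.5212 -0.1508  0.111 ]
barnear [ 0.5282 -0.2105  0.111 ]
legfar [ 0.5181 -0.1207  0.09  ]
legnear [ 0.5317 -0.2361  0.09  ]
lug [ 0.4498 -0.1914  0.025 ]
ring [ 0.5257 -0.183   0.022 ]
(array([ 0.52590342, -0.188403  ,  0.07384383]), [np.float64(0.00010512613320047545), np.float64(0.00010512613320028344)])
[ 0.52472666 -0.18065164  0.111     ]
yaw lug 6.327607790911213
yaw bar -173.3415781049587
shift [  3.6 126.3  -0.8] turn [ 0.0002 -0.0001  0.0001]
```

```bash
python3 -m inch '[[[2,15,-1],[0,-0.004,0],44],[[3.8,40,-1.5],[0,-0.007,0],44],[[3.8,70,-1.5],[0,-0.007,0],44],[[3.8,95,-1.5],[0,-0.007,0],44],[[3.8,112,-1.5],[0,-0.007,0],44],[[3.8,121,-1.5],[0,-0.007,0],40],[[3.8,126,-1.5],[0,-0.007,0],36],[[3.8,126,-1.5],[0,-0.007,0],32],[[3.8,126,-1.5],[0,-0.007,0],28],[[3.8,126,-1.5],[0,-0.007,0],25],[[3.8,126,-1.5],[0,-0.007,0],23],[[3.8,126,-1.5],[0,-0.007,0],21],[[3.8,126,-1.5],[0,-0.007,0],20]]' 40
python3 - <<'E'
from h import *
o=bot.get_obs();print(o['ee_pos'],o['tcp_rot'],o['wrist_force'],o['opening'])
c=bot.camera('wrist');save('w6.png',c['frame'][100:,120:520])
E
```

```text
time: 12.95
ee_pos: [0.5251, -0.1814, 0.084]
tcp_rot: [-90.0, -0.0, 6.5]
wrist_force: [-0.3, 0.5, 0.2]
opening: 0.0201
[ 0.52508673 -0.18135055  0.08396327] [-9.00165200e+01 -1.76447807e-02  6.49250668e+00] [-0.26270627  0.50279083  0.21491244] 0.020148395912236217
```

View pics/w6.png

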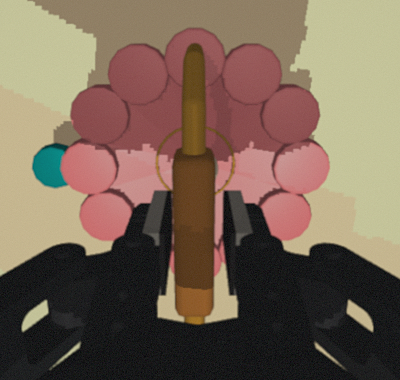

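```bash
python3 -m inch '[[[-0.4,0,0],[0,0,0],19],[[-0.4,0,0],[0,0,0],18],[[-0.4,0,0],[0,0,0],17],[[-0.4,0,0],[0,0,0],16],[[-0.4,0,0],[0,0,0],15.5],[[-0.4,0,0],[0,0,0],15],[[-0.4,0,0],[0,0,0],14.5],[[-0.4,0,0],[0,0,0],14],[[-0.4,0,0],[0,0,0],13.5],[[-0.4,0,0],[0,0,0],13],[[-0.4,0,0],[0,0,0],12],[[-0.4,0,0],[0,0,0],10],[[-0.4,0,0],[0,0,0],8],[[-0.4,0,0],[0,0,0],8],[[-0.4,0,0],[0,0,0],8],[[-0.4,0,0],[0,0,0],8]]' 40
python3 -c "
from h import *
o=bot.get_obs();print(o['ee_pos'],o['tcp_rot'],o['wrist_force'],o['torque'],o['opening'])"
```

```text
time: 14.6
ee_pos: [0.5246, -0.1814, 0.084]
tcp_rot: [-90.0, -0.0, 6.5]
wrist_force: [-2.9, -0.2, 2.4]
opening: 0.0138
[ 0.52463846 -0.18138902  0.08396941] [-9.00158556e+01 -1.44924550e-02  6.49282465e+00] [-2.8528713  -0.21433166  2.3597124 ] [-0.05566154  0.56710138  0.01359348] 0.01376635259060435
```

```bash
python3 -m inch '[[[0,-0.4,0],[0,0,0],8],[[0,-1.4,0],[0,0,0],8],[[0,-3,0],[0,0,0],8],[[0,-5.2,0],[0,0,0],8],[[0,-7.8,0],[0,0,0],8],[[0,-10.8,0],[0,0,0],8],[[0,-14.1,0],[0,0,0],8],[[0,-17.6,0],[0,0,0],8],[[0,-21.3,0],[0,0,0],8],[[0,-25,0],[0,0,0],8],[[0,-28.7,0],[0,0,0],8],[[0,-32.4,0],[0,0,0],8],[[0,-35.9,0],[0,0,0],8],[[0,-39.2,0],[0,0,0],8],[[0,-42.2,0],[0,0,0],8],[[0,-44.8,0],[0,0,0],8],[[0,-47,0],[0,0,0],8],[[0,-48.6,0],[0,0,0],8],[[0,-49.6,0],[0,0,0],8],[[0,-50,0],[0,0,0],8]]'
python3 - <<'E'
from h import *
o=bot.get_obs();print(o['ee_pos'],o['tcp_rot'],o['wrist_force'],o['torque'],o['opening'])
c=bot.camera('wrist');s=bot.camera('scene');k=s['frame'][110:260,180:340]
a=c['frame'][40:440,120:520]
save('w7.png',np.hstack([a,cv2.resize(k,(400,400),interpolation=cv2.INTER_CUBIC)]))
E
```

```text
time: 16.6
ee_pos: [0.5246, -0.1814, 0.134]
tcp_rot: [-90.0, -0.0, 6.5]
wrist_force: [0.4, 0.8, -2.6]
opening: 0.0133
[ 0.52464438 -0.18135861  0.13399278] [-9.00157034e+01 -1.39880278e-02  6.49347222e+00] [ 0.41582561  0.77540312 -2.56741429] [-0.01757123  0.01832476  0.02246112] 0.013255217961936953
```

View pics/w7.png

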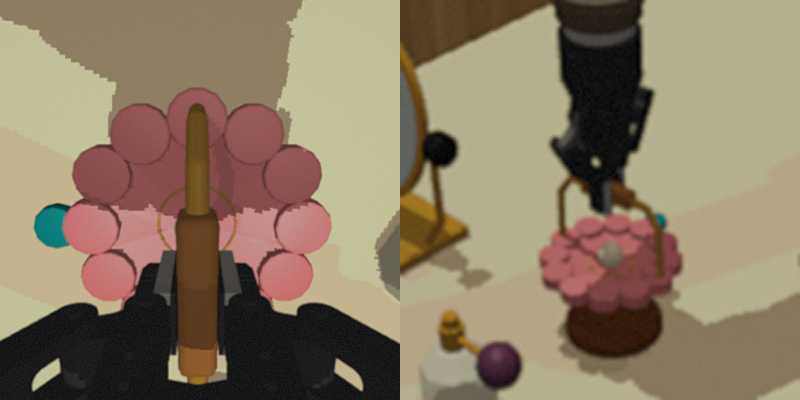

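```bash
python3 -m inch '[[[0,-0.4,0],[0,0,0],8],[[0,-1.4,0],[0,0,0],8],[[0,-3,0],[0,0,0],8],[[0,-5.2,0],[0,0,0],8],[[0,-7.8,0],[0,0,0],8],[[0,-10.8,0],[0,0,0],8],[[0,-14.1,0],[0,0,0],8],[[0,-17.6,0],[0,0,0],8],[[0,-21.3,0],[0,0,0],8],[[0,-25,0],[0,0,0],8],[[0,-28.7,0],[0,0,0],8],[[0,-32.4,0],[0,0,0],8],[[0,-35.9,0],[0,0,0],8],[[0,-39.2,0],[0,0,0],8],[[0,-42.2,0],[0,0,0],8],[[0,-44.8,0],[0,0,0],8],[[0,-47,0],[0,0,0],8],[[0,-48.6,0],[0,0,0],8],[[0,-49.6,0],[0,0,0],8],[[0,-50,0],[0,0,0],8]]'
python3 -m inch '[[[0,0,0],[0,-0.006,0],8],[[0,0,0],[0,-0.021,0],8],[[0,0,0],[0,-0.046,0],8],[[0,0,0],[0,-0.079,0],8],[[0,0,0],[0,-0.119,0],8],[[0,0,0],[0,-0.164,0],8],[[0,0,0],[0,-0.214,0],8],[[0,0,0],[0,-0.267,0],8],[[0,0,0],[0,-0.323,0],8],[[0,0,0],[0,-0.38,0],8],[[0,0,0],[0,-0.436,0],8],[[0,0,0],[0,-0.492,0],8],[[0,0,0],[0,-0.545,0],8],[[0,0,0],[0,-0.595,0],8],[[0,0,0],[0,-0.64,0],8],[[0,0,0],[0,-0.68,0],8],[[0,0,0],[0,-0.713,0],8],[[0,0,0],[0,-0.738,0],8],[[0,0,0],[0,-0.753,0],8],[[0,0,0],[0,-0.759,0],8]]'
python3 -m inch '[[[0,0,0],[0,-0.006,0],8],[[0,0,0],[0,-0.021,0],8],[[0,0,0],[0,-0.046,0],8],[[0,0,0],[0,-0.079,0],8],[[0,0,0],[0,-0.119,0],8],[[0,0,0],[0,-0.164,0],8],[[0,0,0],[0,-0.214,0],8],[[0,0,0],[0,-0.267,0],8],[[0,0,0],[0,-0.323,0],8],[[0,0,0],[0,-0.38,0],8],[[0,0,0],[0,-0.436,0],8],[[0,0,0],[0,-0.492,0],8],[[0,0,0],[0,-0.545,0],8],[[0,0,0],[0,-0.595,0],8],[[0,0,0],[0,-0.64,0],8],[[0,0,0],[0,-0.68,0],8],[[0,0,0],[0,-0.713,0],8],[[0,0,0],[0,-0.738,0],8],[[0,0,0],[0,-0.753,0],8],[[0,0,0],[0,-0.759,0],8]]'
python3 - <<'E'
from h import *
o=bot.get_obs();print(o['ee_pos'],o['tcp_rot'],o['wrist_force'],o['torque'],o['opening'])
c=bot.camera('wrist');s=bot.camera('scene');k=s['frame'][80:260,150:350]
a=c['frame'][40:440,120:520]
save('w8.png',np.hstack([a[:,50:350],cv2.resize(k,(500,400),interpolation=cv2.INTER_CUBIC)]))
E
```

```text
time: 18.7
ee_pos: [0.5246, -0.1814, 0.184]
tcp_rot: [-90.0, -0.0, 6.5]
wrist_force: [-0.1, 0.6, -2.7]
opening: 0.0134
time: 20.7
ee_pos: [0.5246, -0.1814, 0.184]
tcp_rot: [-90.0, 0.0, 50.0]
wrist_force: [0.1, -0.2, -2.2]
opening: 0.0131
time: 22.7
ee_pos: [0.5246, -0.1814, 0.1839]
tcp_rot: [-90.0, 0.0, 93.5]
wrist_force: [1.1, 1.1, -3.1]
opening: 0.0136
[ 0.52459824 -0.18136346  0.18394474] [-9.00079653e+01  1.42088510e-02  9.35491797e+01] [ 1.05846119  1.09578211 -3.08633512] [ 0.00581572 -0.03412706 -0.01318168] 0.013581207681993468
```

View pics/w8.png

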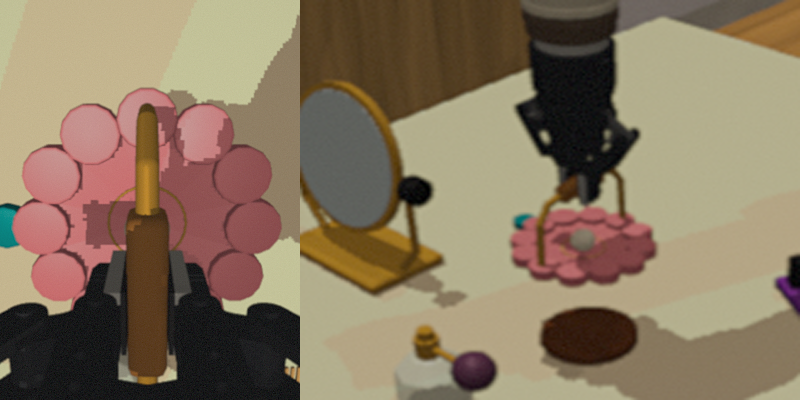

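The dish is level above its stand, the lug (scene crop px 522,221) points towards the mirror, and the pearl (583,240) is in the centre. I let it settle briefly, then hand in.

```bash
python3 -m inch '[[[0,0,0],[0,0,0],8],[[0,0,0],[0,0,0],8],[[0,0,0],[0,0,0],8],[[0,0,0],[0,0,0],8],[[0,0,0],[0,0,0],8]]'; python3 -c "
from workcell import bot
print(bot.job_done())"
```

```text
time: 23.3
ee_pos: [0.5246, -0.1814, 0.184]
tcp_rot: [-90.0, 0.0, 93.5]
wrist_force: [0.4, -0.9, -2.8]
opening: 0.0133
the job is handed in; nothing more can be done
None
```

I did the job in the order asked and handed it in at 23.3 s; no verdict was reported.

- **Dimmer:** I slid the black grip on the aluminium track about 84 mm to the brass marker and left it there. The wrist picture after release shows the grip and marker centres within about 1 px, well under 1 mm.
- **Dish:** I gripped the bar at 40 N, lifted the dish 100 mm straight up, and turned it 87° so the lug points to the right (-y), where the mirror stands. The 87° was deliberate. It puts the lug about 3.5° off exact -y, where a full 90° would have left it about 6.5° off.
- **Last checks:** The tool was within about 0.02° of level, the bar was held at 13.3 mm opening, and the wrist carried about -2.8 N. The scene picture shows the pearl in the middle; the bar hides it in the wrist picture.
- **Disagreement:** One two-view estimate of the bar's height came out at 74 mm. I discarded it because the other two-view estimate (103 mm) and the bar's apparent length (60 mm) agreed with the stated height.
- **Not measured:** I did not re-measure the loose things at the end. The atomizer looked in place in the last picture, and the arm passed above all of them.

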